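# Load a wall-lamp bracket on the drilling jig

### The arm

A 7-joint arm with a two-finger parallel gripper is mounted at the origin on the work surface. World frame = base frame: x ahead of the robot, y to its left, z up, the work surface at z = 0. Lengths are in m, angles in rad, forces in N, time in s.
With the tool pointing down it reaches from about 0.425 to 0.925 m from the base axis. Payload 6.8 kg.
Tool frame: the origin (TCP) lies on the mounting face of the last link; the fingertips stand 173 mm ahead of it and the grasp point (between the pads) lies 155 mm ahead of it; z points along the fingers, y is the line along which they close (so a half turn about z gives the same grasp; the last joint's range is limited). The gripper opens to 85 mm and grips with 20 to 120 N. Pads are 22 mm wide; open, the fingers measure 114 mm over their backs; the gripper's body (76 mm by 85 mm) begins 54 mm behind the grasp point. The pads swing forward as they close: fully open they stand 13 mm farther back than shut.
Start: joints at [-1.265, 0.477, 0.022, 1.555, -0.011, 1.109, -0.083], TCP at [0.271, 0.618, 0.405] pointing down, gripper open.
Joint ranges: [-2.96, 2.96], [-0.34, 2.1], [-1.41, 1.46], [0.24, 2.44], [-1.37, 4.51], [0.17, 1.92], [-2.96, 2.96]. Speed limits (rad/s): [2.39, 2.39, 3.14, 3.14, 3.14, 3.14, 3.14].

### API

Orientations are given as a unit quaternion [w, x, y, z].
In Python, from station import bot gives the robot as it stands. The module is installed in compiled form; this text tells all that it offers.
- The arm moves only by the shell command python3 -m pendant 'ROWS' [FORCE]. ROWS is JSON, a list of rows, each a list of 5 numbers: the finger opening in m, from 0 to 0.0854, then the shift along the tool's x, y, z in m, then the turn about the tool's z in degrees. In form: [[jaw, x, y, z, yaw], ...]. A call has 1 to 12 rows; each row shifts and turns the commanded pose from where the row before left it, along the tool's axes as they then stand; what a row does not reach is not made up. A row lasts 1/12 s, in which the tool goes at most 41.7 mm and 7.16 degrees, less where a joint would pass 70% of its speed; a pose out of reach is approached as far as the arm can. A call with a gripper value outside its range is refused whole. The fingers move at their own pace and stop on an object; FORCE is the grip in N (left out, the last holds). Time passes only in rows, so rows that do not move let the fingers close. It gives the time, the measured TCP pose, the force, the opening and the grip force at its end, in the units of the state.
- bot.get_obs(): the state, without advancing time (a new reading comes with each control period).
- bot.read_camera(name): name is "scene" or "side" or "wrist"; returns (picture, depth): 384x512x3 uint8, blue, green, red; 384x512 float32, m along the optical axis (not along the pixel's ray), 0 where there is no reading.
- bot.camera_model(name): a dict with "intrinsics" (3x3 intrinsics, pixels), "dist_coeffs" ([k1, k2, p1, p2, k3] as OpenCV has them; the pictures are not rectified), "R" (3x3) and "t" (3): a world point X has camera coordinates R X + t. Camera axes: x right, y down, z forward; pixel columns grow to the right and rows downward; lengths in m; the calibration is good to about 2 mm. A picture is of the moment at which its call begins: read the wrist's pose just before it. camera_model takes no time and is no camera call; for the wrist camera it gives the pose at the moment of the call.
- bot.hand_in(): hands the job in; it is judged then, once.
Trained networks look in the newest picture that a camera, given by its name, has taken for a name from the list of things; names that differ only in an ending like _2 or _b are one class to them, and where a whole thing is asked for, a point or a joint stands for the part that bears it (a point fixed in the world has none). Each returns a list of dicts, best first, with "score" (0 to 1); they miss things now and then, are a little off and sometimes report something else, mostly with a low value. They report only what shows in the picture. A call takes as long as a camera call. They do not tell look-alikes from the thing itself.
- bot.boxes_of(name, camera): "at" ([column, row] in pixels, amid what is visible of it).
- bot.trace(name, camera): "mask" (384x512 bool, what is visible of it) and "at" ([column, row] in pixels, amid what is visible of it).
- bot.pinpoint(name, camera): "at" ([column, row] in pixels: a listed point, or the origin of a listed thing).
The state is a dict: "t": time; "q": joint angles; "joint_vel": joint speeds; "joint_torque": joint torques, N m; "eef_pos": TCP position; "tool_rot": TCP orientation; "contact_force": force on the tool from outside, world axes, zero at the start; "torque": the same for the moment, N m; "gripper_width": opening from 0.0 (shut) to 1.0 (fully open); "grasp_force": force on a finger pad.
Only numpy, scipy, OpenCV 4.12 (cv2) and the standard library are available. Lean on these libraries where they do the work, as an engineer would, in place of code of your own. Each camera call takes 0.05 s, during which the arm holds its last target. There are 200 camera calls.

### The job

Take the brass wall-lamp bracket that has the oblong eye (not the one with the small round hole) and load it on the steel drilling jig: tilt it so that its eye passes the wide T-head of the jig's stud, then lay it down level and flat on the jig with the locating pin up through its tail hole, so that the eye lies around the stem under the head and cannot lift off. Do not force it where it binds, let go of it once it is home, and leave everything else on the bench where it is.

Things in the scene. Friction and masses are not known exactly. Their poses are not given: they have to be found in the camera images.
- bracket: Loose brass flat bar 134 x 36 x 5 mm (x, y, z), about 0.22 kg, lying flat. Origin: centre of its underside; z up, x towards the nose with the oblong eye (see eye, tail_hole). An upright lug to grip stands on it, centred at x=-8, y=0 mm: 30 mm along x, 10 mm thick along y, its top 40 mm above the underside.
- eye (a point): Centre of the bracket's oblong eye at underside level, 45 mm towards +x from its origin; axes as the bracket's. The eye goes through the bar, 28 mm along x by 16 mm along y (inner faces at bracket x=+31 and +59 mm); the nose bar beyond it is 8 mm wide, the rails beside it 10 mm.
- nose (a point): Middle of the eye's nose-side inner face, at underside level: 14 mm towards +x from point eye; axes as the bracket's.
- tail_hole (a point): Centre of the bracket's tail hole at underside level, at bracket x=-52 mm; axes as the bracket's. Square hole, 12 x 12 mm, right through.
- jig: Drilling jig fixed to the bench: dark steel base 160 x 84 x 20 mm (x, y, z). Origin: centre of its underside on the bench; z up, x from pin to T-stud. The bracket lies on its top face, 20 mm up, its x axis along the jig's x. Middle of the stud's slot at x=+48.5 mm, pin at x=-48.5 mm, both at y=0.
- slot (a point): Middle of the black slot, on the jig's top face; axes as the jig's. A T-stud is clamped somewhere within 8 mm of it along x (not reported: see or feel it). Stem 8 mm thick; head, centred on it, 36 mm along x, 10 along y, 5 thick, underside 14 mm up. Tilt about 40 degrees: nose bar down past the head's +x end and under, back (-x) to the stem, then swing the tail down.
- pin (a point): Foot of the locating pin's axis on the jig's top face; axes as the jig's. Fixed pin 8 mm in diameter, 10 mm tall, its top 4 mm tapering to a 3 mm tip. Bracket loaded: point tail_hole lies here and point eye at point slot, wherever the stem stands in the eye.
- other_bracket: A bracket of the same outline, lug and tail hole, but with a 13 mm round hole instead of the oblong eye: leave it. Origin: centre of its underside, x towards the round hole.
- bell_cup: Solid brass bell-shaped lamp cup, 84 mm in diameter, 64 mm tall; origin under its centre. Bystander.
- collar: Brass ring, 40 mm across, 14 mm tall; origin under its centre. Bystander.
- screwdriver: Screwdriver with a black handle lying on the bench. Bystander.
- polish_tin: Tin 66 mm in diameter, 110 mm tall; origin under its centre. Bystander.
- ceiling_cup: Open brass bowl 100 mm across, 50 mm tall; origin under its centre. Bystander.
- rosette: Brass disc 44 mm across, 8 mm thick; origin under its centre. Bystander.
Not all that is in view belongs to the job. Several things look just like the jig: the one meant starts farthest from the robot's base.

How it is judged:
By the outcome, as a careful person would: the job done as asked, in the order asked, and still so for the second after the job is handed in, with the robot touching nothing.
It also fails if it takes over 54 s, if anything falls off the work surface, if the arm or the gripper's body presses on something with over 40 N, if the wrist force passes 120 N, or if a joint passes its speed limit or range.

## Working session

There is one attempt and no reset: what is moved stays moved. The work goes in short steps, Python scripts to look and compute and a shell command to move; the robot and the scene stay as the last step left them, time stands still between calls to the robot, and variables do not carry over. Pictures are saved under pics/ and viewed, at most 10 in all, crops included, and the job is handed in when it is done.

```bash
mkdir -p pics
cat > h.py <<'E'
import numpy as np, cv2
from station import bot
from scipy.spatial.transform import Rotation as Ro
def ray(c,px,m=None):
    m=m or bot.camera_model(c);K=np.array(m["intrinsics"]);d=np.array(m["dist_coeffs"]);R=np.array(m["R"]);t=np.array(m["t"])
    p=cv2.undistortPoints(np.array([[px]],float),K,d)[0,0]
    return -R.T@t, R.T@np.array([p[0],p[1],1.])
def onz(c,px,z,m=None):
    o,r=ray(c,px,m); return o+r*(z-o[2])/r[2]
def proj(c,X,m=None):
    m=m or bot.camera_model(c)
    return cv2.projectPoints(np.atleast_2d(np.array(X,float)),cv2.Rodrigues(np.array(m["R"]))[0],np.array(m["t"],float),np.array(m["intrinsics"]),np.array(m["dist_coeffs"]))[0][:,0]
def tri(obs):  # [(o,r),..]
    A=np.zeros((3,3));b=np.zeros(3)
    for o,r in obs:
        r=r/np.linalg.norm(r);P=np.eye(3)-np.outer(r,r);A+=P;b+=P@o
    return np.linalg.solve(A,b)
def pose():
    s=bot.get_obs();q=s["tool_rot"];R=Ro.from_quat([q[1],q[2],q[3],q[0]]).as_matrix();p=np.array(s["eef_pos"])
    return s,p,R
E
python3 - <<'E'
from h import *
np.set_printoptions(precision=4,suppress=True)
s,p,R=pose();print(s["t"],p,R.tolist(),s["gripper_width"])
ims=[]
for c in("scene","side"):
    im,d=bot.read_camera(c);cv2.imwrite(f"pics/{c}0.png",im);np.save(c,d);m=bot.camera_model(c)
    print(c,-np.array(m["R"]).T@m["t"])
    for n in("bracket","other_bracket","jig","bell_cup","polish_tin","ceiling_cup"):
        for r in bot.pinpoint(n,c): print(n,np.round(r["at"]),round(r["score"],2),onz(c,r["at"],0).round(3))
    for n in("eye","nose","tail_hole","slot","pin"):
        for r in bot.pinpoint(n,c): print(n,np.round(r["at"],1),round(r["score"],2),onz(c,r["at"],0.02 if n in("slot","pin") else 0).round(3))
E
```

```text
0.0 [0.2713 0.6178 0.4037] [[-0.9156018486692008, 0.40208565836155613, -0.0006148605498578849], [0.40208610333664835, 0.9156001801569842, -0.001753738876874996], [-0.00014218682068123706, -0.00185295344033758, -0.9999982731717372]] 1.0006093634455515
scene [1.3794 0.0573 0.9138]
bracket [156. 238.] 0.66 [ 0.631 -0.234  0.   ]
other_bracket [173. 192.] 0.69 [ 0.464 -0.223  0.   ]
other_bracket [216. 196.] 0.67 [ 0.472 -0.1    0.   ]
jig [358. 162.] 0.98 [0.305 0.302 0.   ]
jig [292. 204.] 0.75 [0.492 0.107 0.   ]
jig [172. 146.] 0.74 [ 0.262 -0.263  0.   ]
jig [291. 190.] 0.34 [0.438 0.104 0.   ]
bell_cup [192. 280.] 0.78 [ 0.753 -0.124  0.   ]
polish_tin [ 95. 202.] 0.81 [ 0.517 -0.431  0.   ]
ceiling_cup [407. 213.] 0.88 [0.506 0.414 0.   ]
ceiling_cup [294. 215.] 0.72 [0.53  0.112 0.   ]
ceiling_cup [ 95. 204.] 0.59 [ 0.523 -0.428  0.   ]
eye [158.2 222.6] 0.91 [ 0.579 -0.24   0.   ]
nose [160.6 217.9] 0.63 [ 0.563 -0.237  0.   ]
tail_hole [152.1 253.7] 0.8 [ 0.682 -0.235  0.   ]
slot [293.8 214.7] 0.82 [0.549 0.111 0.02 ]
slot [357.5 166.8] 0.68 [0.351 0.294 0.02 ]
slot [174.6 151
[... 376 characters left out ...]
.   ]
jig [157. 180.] 0.63 [0.298 0.299 0.   ]
jig [339. 195.] 0.22 [ 0.755 -0.127  0.   ]
bell_cup [338. 196.] 0.7 [ 0.749 -0.129  0.   ]
polish_tin [347. 278.] 0.9 [ 0.508 -0.442 -0.   ]
ceiling_cup [197. 152.] 0.61 [0.511 0.423 0.   ]
ceiling_cup [318. 224.] 0.42 [ 0.597 -0.218  0.   ]
eye [320.6 224.8] 0.65 [ 0.601 -0.222  0.   ]
nose [315.4 227.1] 0.76 [ 0.581 -0.223  0.   ]
tail_hole [347.1 217.6] 0.9 [ 0.691 -0.237  0.   ]
slot [243.9 178.5] 0.92 [0.538 0.111 0.02 ]
slot [174.9 168.6] 0.86 [0.372 0.311 0.02 ]
slot [238.7 256.4] 0.84 [ 0.315 -0.238  0.02 ]
pin [145.9 178.6] 0.89 [0.259 0.3   0.02 ]
pin [213.3 278.5] 0.74 [ 0.22  -0.278  0.02 ]
pin [226.5 185.6] 0.59 [0.466 0.102 0.02 ]
```

```bash
python3 -c "
import cv2,numpy as np
a=cv2.imread('pics/scene0.png');b=cv2.imread('pics/side0.png')
cv2.imwrite('pics/sc.png',cv2.resize(a,(800,600)));cv2.imwrite('pics/si.png',cv2.resize(b,(800,600)))"
```

```text
(no output)
```

View pics/sc.png

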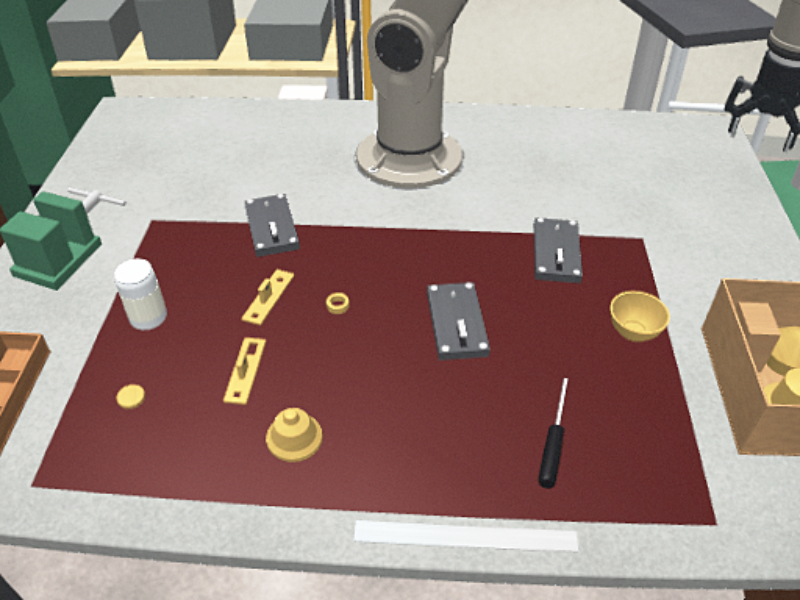

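View pics/si.png

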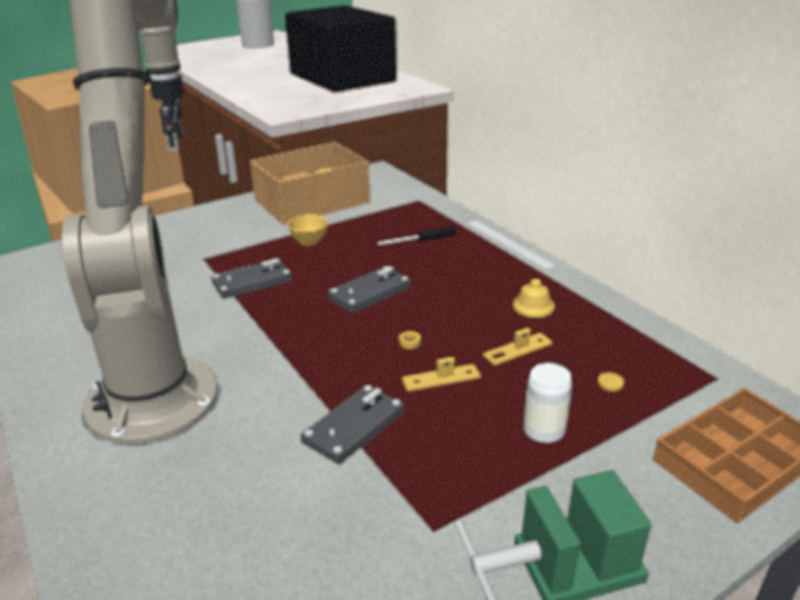

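The board holds three things that could be the jig: scene px (292,204), (358,162) and (172,146). The farthest from the base is (292,204), about 0.51 m away. Two things could be the bracket: (156,238), which has a rectangular eye on its robot-side end, and (173,192), which has a round hole. I choose (156,238). "bracket" hits near other pixels (216,196 is the collar) are false.

Run:
```python
from h import *
np.set_printoptions(precision=4,suppress=True)
m=bot.camera_model("wrist");s,p,R=pose()
c=-np.array(m["R"]).T@m["t"];print("cam in tool",R.T@(c-p),"axes in tool\n",R.T@np.array(m["R"]).T)
print(m["intrinsics"])
tgt=np.array([0.57,0.03,0.40]);print("to via",R.T@(tgt-p))
```

```text
cam in tool [ 0.0742 -0.0007  0.0305] axes in tool
 [[ 0.0003 -0.9565 -0.2918]
 [ 1.      0.0001  0.0008]
 [-0.0007 -0.2918  0.9565]]
[[277.2001   0.     257.7616]
 [  0.     277.2001 191.9632]
 [  0.       0.       1.    ]]
to via [-0.5098 -0.4183  0.0047]
```

```bash
python3 -c "
import cv2
a=cv2.imread('pics/scene0.png')[140:290,100:330];cv2.imwrite('pics/crop.png',cv2.resize(a,None,fx=3.4,fy=3.4,interpolation=cv2.INTER_CUBIC))"
```

```text
(no output)
```

View pics/crop.png

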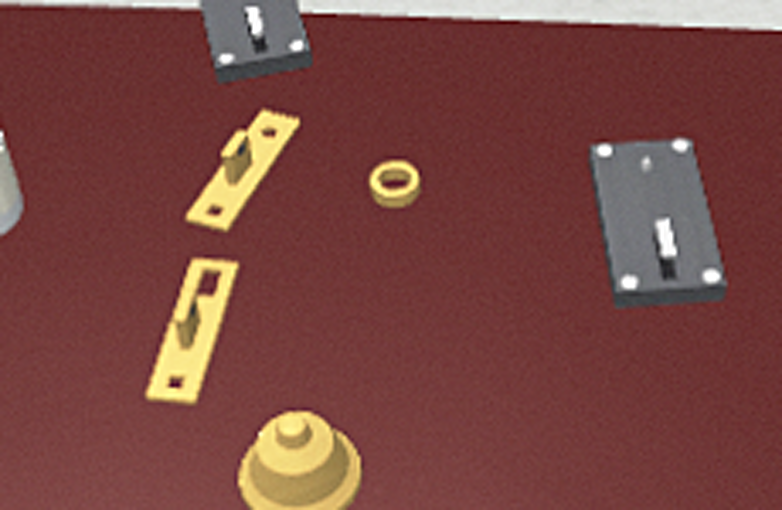

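The crop shows the rectangular eye on the lower bracket, at crop px (207,280). The upper bracket has the small round hole, so the choice is confirmed.

```bash
python3 -m pendant '[[0.0854,-0.031,-0.026,0,0],[0.0854,-0.031,-0.026,0,0],[0.0854,-0.031,-0.026,0,0],[0.0854,-0.031,-0.026,0,0],[0.0854,-0.031,-0.026,0,0],[0.0854,-0.031,-0.026,0,0],[0.0854,-0.031,-0.026,0,0],[0.0854,-0.031,-0.026,0,0],[0.0854,-0.031,-0.026,0,0],[0.0854,-0.031,-0.026,0,0],[0.0854,-0.031,-0.026,0,0],[0.0854,-0.031,-0.026,0,0]]' 60
cat > look.py <<'E'
from h import *
import sys
np.set_printoptions(precision=4,suppress=True)
names=sys.argv[2:];s,p,R=pose();m=bot.camera_model("wrist");im,d=bot.read_camera("wrist");cv2.imwrite(f"pics/{sys.argv[1]}.png",im);np.save("pics/"+sys.argv[1],d)
print(s["t"],p,"yaw x",np.degrees(np.arctan2(R[1,0],R[0,0])),"q7",s["q"][6],"down err",R[:2,2])
for n in names:
    for r in bot.pinpoint(n,"wrist"):
        z=.02 if n in("slot","pin") else 0
        print(n,np.round(r["at"],1),round(r["score"],2),onz("wrist",r["at"],z,m))
import pickle;pickle.dump(dict(R=np.array(m["R"]),t=np.array(m["t"]),intrinsics=m["intrinsics"],dist_coeffs=m["dist_coeffs"]),open(f"pics/{sys.argv[1]}.pkl","wb"))
E
python3 look.py w1 slot pin jig
```

```text
t: 2.2
eef_pos: [0.487, 0.1808, 0.4051]
tool_rot: [0.0, 0.205, 0.979, 0.0]
contact_force: [0.9, 0.7, -0.1]
gripper_width: 1.001
grasp_force: 0.0
2.2 [0.487  0.1808 0.4051] yaw x 156.29495167784668 q7 0.7377496837669996 down err [0.0007 0.0006]
slot [232.5 225.3] 0.8 [0.5484 0.1155 0.02  ]
pin [189.5 170. ] 0.62 [0.4549 0.0975 0.02  ]
```

```bash
python3 -m pendant '[[0.0854,-0.027,-0.029,0,0],[0.0854,-0.027,-0.029,0,0],[0.0854,-0.027,-0.029,0,0],[0.0854,-0.027,-0.029,0,0]]'; python3 look.py w2 slot pin eye tail_hole
python3 -m pendant '[[0.0854,-0.027,-0.029,0.0,0],[0.0854,-0.027,-0.029,0.0,0],[0.0854,-0.027,-0.029,0.0,0],[0.0854,-0.027,-0.029,0.0,0],[0.0854,-0.027,-0.029,0.0,0],[0.0854,0,0,0.02,-7],[0.0854,0,0,0.02,-7],[0.0854,0,0,0.02,-6],[0.0854,0,0,0.02,0]]'; python3 look.py w3 eye nose tail_hole bracket
```

```text
t: 2.73
eef_pos: [0.5389, 0.0339, 0.4048]
tool_rot: [0.0, 0.203, 0.979, 0.0]
contact_force: [0.1, -0.1, 0.1]
gripper_width: 1.001
grasp_force: 0.0
2.7333 [0.5389 0.0339 0.4048] yaw x 156.5361875863881 q7 1.0739851296857474 down err [0.0003 0.0009]
slot [316.  150.5] 0.72 [0.5487 0.1107 0.02  ]
pin [277.5  82.5] 0.86 [0.4541 0.0962 0.02  ]
eye [107.  260.6] 0.67 [ 0.5843 -0.2362  0.    ]
eye [217.  321.3] 0.67 [ 0.7528 -0.1319  0.    ]
t: 3.73
eef_pos: [0.6047, -0.1508, 0.3236]
tool_rot: [0.0, 0.028, 1.0, 0.001]
contact_force: [-0.7, 0.2, -0.3]
gripper_width: 0.998
grasp_force: 0.0
3.7333 [ 0.6047 -0.1508  0.3236] yaw x 176.8459501721567 q7 1.801518609197065 down err [0.0001 0.002 ]
nose [176.6 151.3] 0.55 [ 0.5701 -0.2347  0.    ]
tail_hole [186.6 248.6] 0.77 [ 0.6847 -0.239   0.    ]
bracket [181.6 202.8] 0.65 [ 0.6276 -0.2372  0.    ]
```

```bash
python3 -m pendant '[[0.0854,-0.013,-0.028,0.015,0],[0.0854,-0.013,-0.028,0.015,0],[0.0854,-0.012,-0.028,0.015,-1],[0.0854,0,0,0,0],[0.0854,0,0,0,0]]'; python3 look.py w4 eye nose tail_hole bracket
cat > dep.py <<'E'
from h import *
import sys,pickle
def cloud(name):
    d=np.load(f"pics/{name}.npy");m=pickle.load(open(f"pics/{name}.pkl","rb"))
    v,u=np.nonzero(d>0);K=np.array(m["intrinsics"])
    n=cv2.undistortPoints(np.stack([u,v],1)[:,None].astype(float),K,np.array(m["dist_coeffs"]))[:,0]
    P=np.c_[n,np.ones(len(n))]*d[v,u][:,None]
    return (P-m["t"])@m["R"],u,v
E
python3 - <<'E'
from dep import *
np.set_printoptions(precision=4,suppress=True)
for w in("w3","w4"):
    P,u,v=cloud(w);s=(abs(P[:,0]-.63)<.09)&(abs(P[:,1]+.236)<.035);Q=P[s]
    print(w,"bench",np.median(Q[Q[:,2]<.003,2]), "n",len(Q))
    L=Q[Q[:,2]>.036];print("lug",len(L),L.min(0),L.max(0),L.mean(0))
    B=Q[(Q[:,2]>.003)&(Q[:,2]<.009)];c=cv2.minAreaRect((B[:,:2]*1000).astype(np.float32));print("bar",len(B),np.median(B[:,2]),c)
for w in("w1","w2"):
    P,u,v=cloud(w);s=(abs(P[:,0]-.505)<.12)&(abs(P[:,1]-.105)<.08);Q=P[s]
    B=Q[(Q[:,2]>.016)&(Q[:,2]<.024)];c=cv2.minAreaRect((B[:,:2]*1000).astype(np.float32));print(w,"jig top",np.median(B[:,2]),c)
    H=Q[Q[:,2]>.034];print("head",len(H),H.min(0),H.max(0),H.mean(0),cv2.minAreaRect((H[:,:2]*1000).astype(np.float32)))
E
```

```text
t: 4.4
eef_pos: [0.6368, -0.2419, 0.2802]
tool_rot: [0.0, 0.025, 1.0, -0.001]
contact_force: [1.1, 1.4, 0.3]
gripper_width: 0.999
grasp_force: 0.0
4.4 [ 0.6368 -0.2419  0.2802] yaw x 177.12136592212394 q7 1.9505694946846936 down err [ 0.0005 -0.0012]
eye [263.9 135.8] 0.7 [ 0.5868 -0.2349 -0.    ]
nose [264.9 114.6] 0.63 [ 0.5688 -0.2332 -0.    ]
tail_hole [266.5 234.5] 0.58 [ 0.6829 -0.2365  0.    ]
tail_hole [ 93.3 254.2] 0.57 [ 0.696  -0.4121 -0.    ]
w3 bench 0.00047783935077243554 n 17208
lug 8447 [ 0.5865 -0.242   0.036 ] [ 0.651 -0.201  0.244] [ 0.5969 -0.2135  0.2156]
bar 2697 0.005041755581391068 ((632.3932495117188, -236.1009521484375), (36.66086959838867, 141.69638061523438), 87.21438598632812)
w4 bench 0.0005363233386097594 n 29474
lug 15568 [ 0.6147 -0.271   0.0363] [ 0.6513 -0.201   0.2073] [ 0.6229 -0.2372  0.1891]
bar 4364 0.005142935224731388 ((629.0589599609375, -235.89231872558594), (36.04609298706055, 133.24659729003906), 87.09297943115234)
w1 jig top 0.020009512414293384 ((502.07867431640625, 104.78129577636719), (159.5048065185547, 83.99972534179688), 8.94973373413086)
head 20210 [0.4462 0.1041 0.0349] [0.5664 0.185  0.3319] [0.4628 0.1465 0.3029] ((497.8608093261719, 123.20207214355469), (73.46762084960938, 123.0125732421875), 51.826168060302734)
w2 jig top 0.020133940742712575 ((502.2345886230469, 104.41983795166016), (159.7542266845703, 84.08867645263672), 8.967577934265137)
head 23537 [0.5127 0.025  0.0349] [0.5762 0.1183 0.3317] [0.5428 0.0681 0.3045] ((547.0523071289062, 69.92118835449219), (101.11902618408203, 50.615421295166016), 79.13716125488281)
```

```bash
python3 - <<'E'
from dep import *
np.set_printoptions(precision=4,suppress=True)
P,u,v=cloud("w4");s=(abs(P[:,0]-.63)<.06)&(abs(P[:,1]+.236)<.02);Q=P[s];L=Q[(Q[:,2]>.037)&(Q[:,2]<.044)]
print(L.mean(0),cv2.minAreaRect((L[:,:2]*1000).astype(np.float32)))
for w in("w1","w2"):
    P,u,v=cloud(w);s=(abs(P[:,0]-.545)<.04)&(abs(P[:,1]-.112)<.03);Q=P[s];H=Q[(Q[:,2]>.035)&(Q[:,2]<.043)]
    a=np.radians(8.96);ex=np.array([np.cos(a),np.sin(a)]);r=(H[:,:2]-[.50215,.1046])@np.c_[ex,[-ex[1],ex[0]]];print(w,len(H),np.median(H[:,2]),r.min(0),r.max(0))
E
python3 -m pendant '[[0.0854,0,0.0057,0,0],[0.0854,0,0,0.024,0],[0.0854,0,0,0.024,0],[0.0854,0,0,0.024,0],[0.0854,0,0,0.02,0],[0.0854,0,0,0.004,0],[0.0854,0,0,0,0]]'
```

```text
[ 0.6357 -0.2363  0.0399] ((636.416015625, -236.09999084472656), (9.715987205505371, 29.573686599731445), 87.27909088134766)
w1 207 0.038847077572681035 [ 0.0279 -0.0052] [0.0645 0.0053]
w2 252 0.03909980823128528 [ 0.028  -0.0054] [0.0637 0.0047]
t: 5.23
eef_pos: [0.6364, -0.2333, 0.1826]
tool_rot: [-0.001, 0.023, 1.0, 0.001]
contact_force: [0.4, -0.4, -0.3]
gripper_width: 1.001
grasp_force: 0.0
```

```bash
python3 -m pendant '[[0.0854,0,-0.0028,0,0],[0.04,0,0,0,0],[0.005,0,0,0,0],[0.005,0,0,0,0],[0.005,0,0,0,0],[0.005,0,0,0,0],[0.005,0,0,0,0],[0.005,0,0,0,0],[0.005,0,0,0,0]]' 50
```

```text
t: 5.98
eef_pos: [0.6369, -0.2371, 0.184]
tool_rot: [0.0, 0.024, 1.0, 0.0]
contact_force: [-0.6, 1.1, 3.7]
gripper_width: 0.106
grasp_force: 49.8
```

```bash
python3 -m pendant '[[0.005,0,0,-0.02,0],[0.005,0,0,-0.03,7.1],[0.005,0,0,-0.03,7.1],[0.005,0,0,-0.01,7.1],[0.005,0,0,0,7.1],[0.005,0,0,0,7.1],[0.005,0,0,0,7.1],[0.005,0,0,0,7.1],[0.005,0,0,0,7.1],[0.005,0,0,0,7.1],[0.005,0,0,0,7.1],[0.005,0,0,0,7.1]]'
python3 -m pendant '[[0.005,0.033,-0.007,0,0],[0.005,0.033,-0.007,0,0],[0.005,0.033,-0.007,0,0],[0.005,0.033,-0.007,0,0],[0.005,0.033,-0.007,0,0],[0.005,0.033,-0.007,0,0],[0.005,0.033,-0.007,0,0],[0.005,0,0,0,0],[0.005,0,0,0,0]]'
cat > rel.py <<'E'
from h import *
# grip point in jig frame (mm), yaw relative to jig, force
s,p,R=pose();a=np.radians(8.96);M=np.array([[np.cos(a),-np.sin(a)],[np.sin(a),np.cos(a)]])
J0=np.array([.50215,.1046])
g=p+R@[0,0,.155]
print("t",round(s["t"],2),"grip jig",(M.T@(g[:2]-J0)*1000).round(1),"z",round(g[2]*1000,1),"yaw rel",round(np.degrees(np.arctan2(R[1,0],R[0,0]))-8.96,2),"downerr",R[:2,2].round(4),"F",np.round(s["contact_force"],1),"tq",np.round(s["torque"],2),"q7",round(s["q"][6],2),"jaw",round(s["gripper_width"],3),"gf",round(s["grasp_force"],1))
E
python3 rel.py
```

```text
t: 6.98
eef_pos: [0.6364, -0.237, 0.2729]
tool_rot: [-0.001, 0.65, 0.76, -0.0]
contact_force: [0.6, 0.8, -3.3]
gripper_width: 0.104
grasp_force: 49.0
t: 7.73
eef_pos: [0.5507, -0.0143, 0.2731]
tool_rot: [-0.001, 0.646, 0.763, -0.0]
contact_force: [0.5, -0.3, -1.8]
gripper_width: 0.107
grasp_force: 49.2
t 7.73 grip jig [  29.2 -124.9] z 118.1 yaw rel 90.51 downerr [-0.0017  0.0011] F [ 0.5 -0.3 -1.8] tq [-0.08 -0.04  0.03] q7 0.5 jaw 0.107 gf 49.2
```

```bash
python3 -m pendant '[[0.005,0,0,0.027,0.5],[0.005,0,0,0.027,0],[0.005,0,0,0.020,0],[0.005,0,0,0.005,0],[0.005,0.005,0,0.001,0],[0.005,0.002,0,0.000,0],[0.005,0,0,0,0]]' 25; python3 rel.py
```

```text
t: 8.32
eef_pos: [0.5511, -0.0098, 0.1947]
tool_rot: [0.0, 0.651, 0.759, 0.001]
contact_force: [0.2, 1.3, -3.0]
gripper_width: 0.112
grasp_force: 49.1
t 8.32 grip jig [  30.8 -120.6] z 39.7 yaw rel 89.75 downerr [0.0017 0.0004] F [ 0.2  1.3 -3. ] tq [-0.01 -0.05 -0.01] q7 0.57 jaw 0.112 gf 49.1
```

```bash
python3 -m pendant '[[0.005,0.003,0,0.001,0],[0.005,0.003,0,0,0],[0.005,0.002,0,-0.001,0],[0.005,0.001,0,-0.002,0],[0.005,0.0015,0,-0.004,0],[0.005,0.0015,0,-0.004,0],[0.005,0,0,0,0]]' 20; python3 rel.py
python3 - <<'E'
from h import *
for c in("side","scene"):
    im,d=bot.read_camera(c);u=proj(c,[.54,.02,.05])[0].astype(int);print(u)
    cr=im[u[1]-50:u[1]+50,max(u[0]-60,0):u[0]+60];cv2.imwrite(f"pics/t1{c}.png",cr)
a=cv2.imread("pics/t1side.png");b=cv2.imread("pics/t1scene.png");cv2.imwrite("pics/t1.png",cv2.resize(np.hstack([a,b]),None,fx=3.3,fy=3.3,interpolation=cv2.INTER_CUBIC))
E
```

```text
t: 8.9
eef_pos: [0.549, -0.0001, 0.2049]
tool_rot: [0.002, 0.652, 0.758, -0.0]
contact_force: [0.2, -7.2, -3.9]
gripper_width: 0.104
grasp_force: 48.6
t 8.9 grip jig [  30.3 -111.3] z 49.9 yaw rel 89.66 downerr [ 0.0031 -0.0032] F [ 0.2 -7.2 -3.9] tq [-1.68 -0.2   0.02] q7 0.54 jaw 0.104 gf 48.6
[258 181]
[258 202]
```

View pics/t1.png

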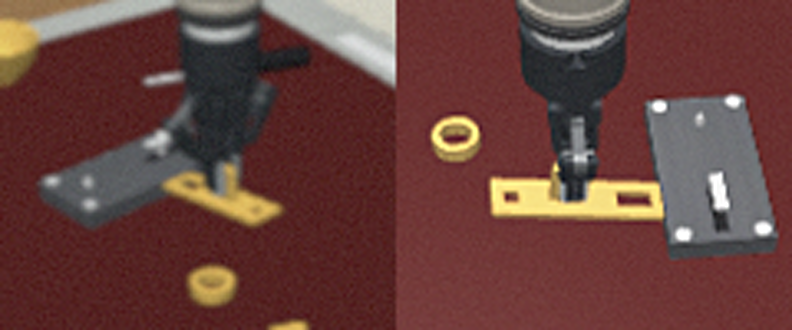

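The nose is against the jig's side face and the contact force is about 7 N. I'll measure the tilt from wrist depth.

```bash
cat > tilt.py <<'E'
from dep import *
import sys,os
n=sys.argv[1];os.system(f"python3 look.py {n} >/dev/null")
s,p,R=pose();P,u,v=cloud(n);T=(P-p)@R*1000   # tool frame mm
T[:,2]-=155
for lo,hi,t in((14,26,"a"),(14,75,"all")):
    pass
k=(abs(T[:,1])<17)&(abs(T[:,1])>9.5)&(T[:,0]>16)&(T[:,0]<68)&(T[:,2]>10)&(T[:,2]<75)&(P[:,2]>.002)
Q=T[k]; 
# robust line z = a + b x
A=np.c_[np.ones(len(Q)),Q[:,0]];w=np.ones(len(Q),bool);best=None
rng=np.random.default_rng(0)
for _ in range(400):
    i=rng.choice(len(Q),2,replace=False)
    if abs(Q[i[0],0]-Q[i[1],0])<10: continue
    b=(Q[i[1],2]-Q[i[0],2])/(Q[i[1],0]-Q[i[0],0]);a=Q[i[0],2]-b*Q[i[0],0]
    inl=abs(Q[:,2]-a-b*Q[:,0])<1.2
    if best is None or inl.sum()>best.sum(): best=inl
c=np.linalg.lstsq(A[best],Q[best,2],rcond=None)[0];th=np.arctan(c[1])
print("n",len(Q),best.sum(),"tilt",np.degrees(th).round(2),"top plane dist below grip",(c[0]*np.cos(th)).round(2),"inlier x range",Q[best,0].min().round(1),Q[best,0].max().round(1))
E
python3 tilt.py a1
python3 -m pendant '[[0.005,0.0015,0,-0.003,0],[0.005,0.0018,0,-0.003,0],[0.005,0.0018,0,-0.003,0],[0.005,0.0019,0,-0.003,0],[0.005,0,0,0,0]]' 20; python3 rel.py; python3 tilt.py a2
```

```text
this script no longer has the robot
t: 9.47
eef_pos: [0.5478, 0.0071, 0.2167]
tool_rot: [0.002, 0.652, 0.758, -0.0]
contact_force: [0.7, -6.1, -4.1]
gripper_width: 0.108
grasp_force: 48.0
t 9.47 grip jig [  30.2 -103.9] z 61.7 yaw rel 89.67 downerr [ 0.0026 -0.0028] F [ 0.7 -6.1 -4.1] tq [-1.56 -0.26  0.04] q7 0.51 jaw 0.108 gf 48.0
this script no longer has the robotException ignored in: <_io.TextIOWrapper mode='rw' encoding='UTF-8'>
Traceback (most recent call last):
BrokenPipeError: [Errno 32] Broken pipe
Exception ignored in: <_io.TextIOWrapper mode='rw' encoding='UTF-8'>
Traceback (most recent call last):
BrokenPipeError: [Errno 32] Broken pipe
```

```bash
cat >> look.py <<'E'
np.savez(f"pics/{sys.argv[1]}_p.npz",p=p,R=R)
E
sed -i 's/;os.system(f.*$//; s/^s,p,R=pose();/z=np.load(f"pics\/{n}_p.npz");p,R=z["p"],z["R"];/' tilt.py
python3 look.py a2; python3 tilt.py a2
```

```text
9.5167 [0.5478 0.007  0.2166] yaw x 98.62554588810906 q7 0.5141232295932715 down err [ 0.0025 -0.0028]
n 2291 1891 tilt 16.06 top plane dist below grip 25.01 inlier x range 16.0 62.2
```

```bash
python3 -m pendant '[[0.005,0.002,0,-0.0025,0],[0.005,0.002,0,-0.0025,0],[0.005,0.0022,0,-0.0025,0],[0.005,0.0023,0,-0.0025,0],[0.005,0.0025,0,-0.0022,0],[0.005,0.0025,0,-0.0022,0],[0.005,0.0025,0,-0.002,0],[0.005,0.0026,0,-0.002,0],[0.005,0.0028,0,-0.002,0],[0.005,0.0028,0,-0.0018,0],[0.005,0.0028,0,-0.0016,0],[0.005,0,0,0,0]]' 20; python3 rel.py; python3 look.py a3; python3 tilt.py a3
```

```text
t: 10.57
eef_pos: [0.5435, 0.0341, 0.2403]
tool_rot: [0.002, 0.652, 0.758, -0.0]
contact_force: [-0.1, -5.5, -4.2]
gripper_width: 0.108
grasp_force: 48.0
t 10.57 grip jig [ 30.1 -76.5] z 85.3 yaw rel 89.7 downerr [ 0.0019 -0.0024] F [-0.1 -5.5 -4.2] tq [-1.39 -0.15  0.02] q7 0.44 jaw 0.108 gf 48.0
10.5667 [0.5435 0.0341 0.2403] yaw x 98.65710649875065 q7 0.4403007597015309 down err [ 0.0019 -0.0024]
n 1804 1112 tilt -0.04 top plane dist below grip 65.0 inlier x range 30.6 67.7
```

```bash
sed -i 's/    inl=abs/    if not -.1<=b<1.4 or (abs(b)<.06 and "lvl" not in sys.argv): continue\n    inl=abs/' tilt.py; python3 tilt.py a3
python3 - <<'E'
from dep import *
n="a3";z=np.load(f"pics/{n}_p.npz");P,u,v=cloud(n);T=(P-z["p"])@z["R"]*1000;T[:,2]-=155
for y0 in(-13,0,13):
  for x in range(-40,70,4):
    k=(abs(T[:,1]-y0)<3)&(abs(T[:,0]-x)<1);
    if k.any(): print(x,np.percentile(T[k,2],[5,50,95]).round(0),end=" ")
  print()
E
```

```text
n 1804 945 tilt -1.75 top plane dist below grip 66.45 inlier x range 32.0 67.8
-4 [33. 34. 35.] 0 [36. 37. 39.] 4 [39. 40. 42.] 8 [-10.  43.  45.] 12 [-40. -31.  47.] 16 [-71. -62. -48.] 20 [-81. -78.  54.] 24 [55. 57. 58.] 28 [59. 60. 62.] 32 [62. 64. 65.] 36 [65. 65. 66.] 40 [64. 65. 66.] 44 [64. 66. 66.] 48 [64. 65. 66.] 52 [64. 65. 66.] 56 [64. 65. 66.] 60 [64. 65. 66.] 64 [64. 65. 66.] 68 [64. 65. 66.] 
-40 [2. 3. 5.] -36 [4. 6. 8.] -24 [-4. -3. -3.] -12 [-18. -18. -17.] -8 [-17. -16.  85.] -4 [-13. -12.  85.] 0 [-10.  -8.  85.] 4 [-7. -5. 85.] 8 [-61.  -3.  85.] 12 [-75. -69.  85.] 16 [84. 85. 86.] 20 [84. 84. 85.] 28 [61. 62. 63.] 32 [62. 64. 66.] 36 [64. 65. 67.] 40 [64. 65. 66.] 44 [64. 65. 66.] 48 [64. 65. 66.] 52 [64. 65. 66.] 56 [64. 65. 66.] 60 [64. 65. 66.] 64 [64. 65. 66.] 68 [64. 65. 66.] 
-4 [33. 34. 35.] 0 [35. 37. 38.] 4 [39. 40. 41.] 8 [-8. 43. 44.] 12 [-40. -32.  47.] 16 [-71. -61. -48.] 20 [-81. -78.  54.] 24 [56. 57. 59.] 28 [59. 61. 62.] 32 [63. 64. 65.] 36 [64. 65. 66.] 40 [64. 65. 66.] 44 [64. 65. 66.] 48 [64. 65. 66.] 52 [64. 65. 66.] 56 [64. 65. 66.] 60 [64. 65. 66.] 64 [64. 65. 66.] 68 [64. 65. 66.]
```

```bash
python3 -m pendant '[[0.005,-0.003,0,0,0],[0.005,-0.003,0,-0.02,0],[0.005,0,0,-0.025,0],[0.005,0,0,-0.01,7],[0.005,0,0,0,7],[0.005,0,0,0,7],[0.005,0,0,0,7],[0.005,0,0,0,7],[0.005,0,0,0,7],[0.005,0,0,0,7],[0.005,0,0,0,7],[0.005,0,0,0,7]]' 40
python3 -m pendant '[[0.005,0,0,0,7],[0.005,0,0,0,7],[0.005,0,0,0,7],[0.005,0,0,0,5.7],[0.005,0.005,-0.025,0,0],[0.005,0.005,-0.025,0,0],[0.005,0.005,-0.025,0,0],[0.005,0,-0.005,0,0],[0.005,0,0,0,0],[0.005,0,0,0,0]]' ; python3 rel.py; python3 look.py b1 slot pin eye nose tail_hole; python3 tilt.py b1
```

```text
t: 11.62
eef_pos: [0.5443, 0.0299, 0.2949]
tool_rot: [-0.001, 0.953, 0.304, 0.0]
contact_force: [0.5, 0.1, -3.1]
gripper_width: 0.108
grasp_force: 48.1
t: 12.45
eef_pos: [0.5465, 0.1108, 0.2947]
tool_rot: [-0.0, 0.997, 0.079, 0.0]
contact_force: [0.1, -0.8, -1.9]
gripper_width: 0.111
grasp_force: 48.1
t 12.45 grip jig [44.8 -0.7] z 139.7 yaw rel 0.09 downerr [0.0001 0.0002] F [ 0.1 -0.8 -1.9] tq [-0.07 -0.01  0.  ] q7 -0.99 jaw 0.111 gf 48.1
12.45 [0.5465 0.1108 0.2947] yaw x 9.04922366710155 q7 -0.9911676046869193 down err [0.0001 0.0002]
slot [ 68.7 333.3] 0.95 [0.3551 0.2881 0.02  ]
slot [258.7 186.8] 0.81 [0.5514 0.1102 0.02  ]
eye [257.  198.5] 0.62 [0.5335 0.109  0.    ]
nose [259.4 179.1] 0.69 [0.5537 0.1099 0.    ]
n 746 656 tilt 40.12 top plane dist below grip 27.62 inlier x range 16.0 35.3
```

```bash
cat > bar.py <<'E'
from dep import *
import sys
n,th,dist=sys.argv[1],np.radians(float(sys.argv[2])),float(sys.argv[3])
z=np.load(f"pics/{n}_p.npz");P,u,v=cloud(n);T=(P-z["p"])@z["R"]*1000;T[:,2]-=155
s=T[:,0]*np.cos(th)+T[:,2]*np.sin(th); h=-T[:,0]*np.sin(th)+T[:,2]*np.cos(th)
k=(abs(h-dist)<1.3)&(abs(T[:,1])<22)&(s>0)&(s<85);B=np.c_[s,T[:,1]][k]
print("n",k.sum(),"s max",np.percentile(B[:,0],[99,99.8]).round(1))
r=B[B[:,0]>B[:,0].max()-45];print("y edges",np.percentile(r[:,1],[.5,99.5]).round(1))
c=B[abs(B[:,1])<5];print("centre s hist",[(i,int(((c[:,0]>=i)&(c[:,0]<i+2)).sum())) for i in range(10,80,2)])
a=np.radians(8.96);M=np.array([[np.cos(a),-np.sin(a)],[np.sin(a),np.cos(a)]]);r=(P[:,:2]-[.50215,.1046])@M*1000
k=(P[:,2]>.0365)&(P[:,2]<.042)&(abs(r[:,0]-46)<30)&(abs(r[:,1])<9);print("head",k.sum(),r[k].min(0).round(1),r[k].max(0).round(1))
E
python3 bar.py b1 40.1 27.6
python3 -c "
import cv2
a=cv2.imread('pics/b1.png');cv2.imwrite('pics/b1v.png',cv2.resize(a[80:330,130:400],None,fx=2.2,fy=2.2))"
```

```text
n 2714 s max [69.2 69.6]
y edges [-17.4  18.2]
centre s hist [(10, 0), (12, 0), (14, 0), (16, 12), (18, 44), (20, 43), (22, 50), (24, 47), (26, 45), (28, 43), (30, 48), (32, 35), (34, 0), (36, 0), (38, 0), (40, 0), (42, 0), (44, 0), (46, 0), (48, 0), (50, 0), (52, 0), (54, 0), (56, 0), (58, 0), (60, 12), (62, 42), (64, 36), (66, 40), (68, 30), (70, 0), (72, 0), (74, 0), (76, 0), (78, 0)]
head 429 [30.2 -5. ] [62.   4.6]
```

View pics/b1v.png

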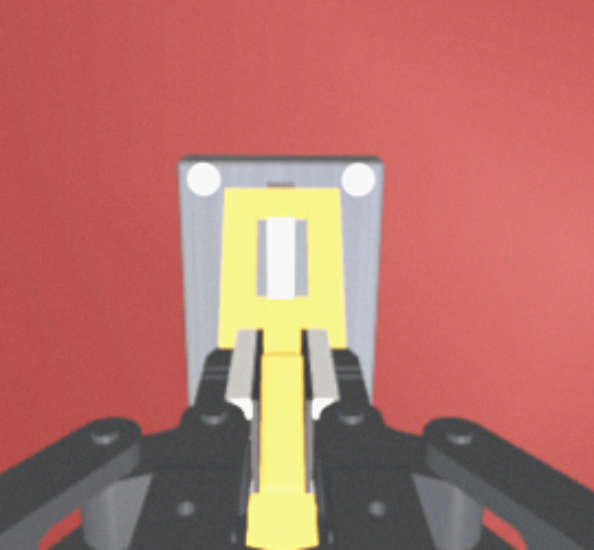

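The bracket hangs nose-down at 40° with the head visible through its eye. Crop px (280,258) is the head, nicely centred.

```bash
python3 -m pendant '[[0.005,0,-0.001,0.01,0],[0.005,0,0,0.012,0],[0.005,0,0,0.012,0],[0.005,0,0,0.008,0],[0.005,0,0,0.004,0],[0.005,0,0,0.001,0],[0.005,0,0,0,0],[0.005,0,0,0,0]]'; python3 rel.py;  python3 look.py b2; python3 tilt.py b2
```

```text
t: 13.42
eef_pos: [0.5467, 0.1116, 0.2477]
tool_rot: [0.0, 0.997, 0.078, 0.0]
contact_force: [-0.7, -0.3, -2.0]
gripper_width: 0.109
grasp_force: 48.1
t 13.42 grip jig [45.2 -0. ] z 92.7 yaw rel 0.02 downerr [ 0.0005 -0.0001] F [-0.7 -0.3 -2. ] tq [-0.01 -0.07 -0.02] q7 -0.94 jaw 0.109 gf 48.1
13.4167 [0.5467 0.1116 0.2477] yaw x 8.981012931043052 q7 -0.9420068548628281 down err [ 0.0005 -0.0001]
n 806 658 tilt 40.04 top plane dist below grip 27.66 inlier x range 16.0 35.3
```

```bash
python3 -m pendant '[[0.005,-0.003,0,0.0007,0],[0.005,-0.004,0,0,0],[0.005,-0.004,0,0,0],[0.005,-0.004,0,0,0],[0.005,-0.003,0,0,0],[0.005,0,0,0,0],[0.005,0,0,0,0]]'; python3 rel.py; python3 look.py b3; python3 tilt.py b3; python3 bar.py b3 40 27.66
```

```text
t: 14.05
eef_pos: [0.5285, 0.109, 0.2469]
tool_rot: [-0.0, 0.997, 0.078, 0.0]
contact_force: [-0.1, 0.6, -2.8]
gripper_width: 0.108
grasp_force: 48.1
t 14.05 grip jig [26.8  0.3] z 91.9 yaw rel 0.03 downerr [0.     0.0002] F [-0.1  0.6 -2.8] tq [-0.01 -0.05 -0.07] q7 -0.93 jaw 0.108 gf 48.1
14.05 [0.5285 0.109  0.2469] yaw x 8.989323188486923 q7 -0.9325923766296578 down err [0.     0.0002]
n 1342 756 tilt 39.54 top plane dist below grip 28.06 inlier x range 16.0 45.3
n 2970 s max [80.3 81.2]
y edges [-21.2  20.7]
centre s hist [(10, 0), (12, 0), (14, 0), (16, 15), (18, 47), (20, 41), (22, 51), (24, 43), (26, 51), (28, 45), (30, 44), (32, 38), (34, 0), (36, 0), (38, 0), (40, 0), (42, 0), (44, 0), (46, 11), (48, 39), (50, 25), (52, 1), (54, 0), (56, 0), (58, 0), (60, 0), (62, 3), (64, 3), (66, 2), (68, 2), (70, 0), (72, 0), (74, 0), (76, 35), (78, 39)]
head 766 [30.8 -8.6] [65.2  9. ]
```

```bash
python3 -m pendant '[[0.005,-0.001,0,0.001,0],[0.005,-0.001,0,0.0015,0],[0.005,-0.0027,0,0.0015,0],[0.005,-0.0027,0,0.0015,0],[0.005,-0.0027,0,0.0018,0],[0.005,-0.0027,0,0.0018,0],[0.005,0,0,0,0]]' 20; python3 rel.py; python3 look.py b4; python3 tilt.py b4
```

```text
t: 14.68
eef_pos: [0.517, 0.1069, 0.2386]
tool_rot: [-0.0, 0.997, 0.078, 0.002]
contact_force: [0.3, 0.8, 5.2]
gripper_width: 0.11
grasp_force: 48.2
t 14.68 grip jig [15.6 -0. ] z 83.6 yaw rel 0.0 downerr [0.0035 0.0009] F [0.3 0.8 5.2] tq [ 0.24 -0.48  0.03] q7 -0.91 jaw 0.11 gf 48.2
14.6833 [0.517  0.1069 0.2386] yaw x 8.962140762562012 q7 -0.9146835165326838 down err [0.0035 0.0009]
n 1841 1153 tilt 31.48 top plane dist below grip 27.33 inlier x range 16.0 55.2
```

```bash
python3 -m pendant '[[0.005,-0.0015,0,0,0],[0.005,-0.0027,0,0.0018,0],[0.005,-0.0025,0,0.002,0],[0.005,-0.0025,0,0.002,0],[0.005,-0.0025,0,0.002,0],[0.005,0,0,0,0]]' 20; python3 rel.py; python3 look.py b5; python3 tilt.py b5
```

```text
t: 15.23
eef_pos: [0.5045, 0.1051, 0.2295]
tool_rot: [0.0, 0.997, 0.078, 0.0]
contact_force: [5.2, 1.2, -0.3]
gripper_width: 0.107
grasp_force: 46.6
t 15.23 grip jig [2.5 0.1] z 74.5 yaw rel 0.02 downerr [ 0.0009 -0.0003] F [ 5.2  1.2 -0.3] tq [ 0.12 -1.44 -0.05] q7 -0.9 jaw 0.107 gf 46.6
15.2333 [0.5045 0.1051 0.2295] yaw x 8.97805402567052 q7 -0.8984675813882773 down err [ 0.0009 -0.0003]
n 2170 1711 tilt 21.63 top plane dist below grip 25.73 inlier x range 16.0 67.9
```

```bash
python3 -m pendant '[[0.005,-0.0018,0,0.002,0],[0.005,-0.0018,0,0.0022,0],[0.005,-0.0018,0,0.0025,0],[0.005,-0.0018,0,0.0025,0],[0.005,-0.0012,0,0.0025,0],[0.005,0,0,0,0]]' 20; python3 rel.py; python3 look.py b6; python3 tilt.py b6
```

```text
t: 15.78
eef_pos: [0.4953, 0.1036, 0.2175]
tool_rot: [0.0, 0.997, 0.078, -0.001]
contact_force: [1.4, -0.1, 1.2]
gripper_width: 0.108
grasp_force: 46.8
t 15.78 grip jig [-7.2  0.1] z 62.5 yaw rel 0.02 downerr [-0.0021 -0.0002] F [ 1.4 -0.1  1.2] tq [ 0.05 -0.55 -0.03] q7 -0.88 jaw 0.108 gf 46.8
15.7833 [0.4953 0.1036 0.2175] yaw x 8.977814323547806 q7 -0.8772570580842679 down err [-0.0021 -0.0002]
n 2388 2163 tilt 9.57 top plane dist below grip 25.84 inlier x range 16.0 66.3
```

```bash
python3 bar.py b6 9.57 25.84
```

```text
n 4898 s max [71.5 71.7]
y edges [-17.4  18.4]
centre s hist [(10, 27), (12, 50), (14, 57), (16, 55), (18, 52), (20, 55), (22, 59), (24, 44), (26, 53), (28, 61), (30, 51), (32, 65), (34, 51), (36, 0), (38, 0), (40, 0), (42, 0), (44, 0), (46, 0), (48, 0), (50, 0), (52, 0), (54, 0), (56, 0), (58, 0), (60, 0), (62, 0), (64, 0), (66, 0), (68, 0), (70, 0), (72, 0), (74, 0), (76, 0), (78, 0)]
head 1262 [29.  -5.4] [64.7  4.7]
```

```bash
python3 -m pendant '[[0.005,0.001,0,-0.0008,0],[0.005,0.003,-0.0003,0,0],[0.005,0.003,0,0,0],[0.005,0.003,0,0,0],[0.005,0.0022,0,0,0],[0.005,0,0,0,0],[0.005,0,0,0,0]]' 20; python3 rel.py; python3 look.py b7; python3 tilt.py b7; python3 bar.py b7 9.57 25.84|head -2
python3 - <<'E'
from h import *
o=[]
for c in("side","scene"):
    im,d=bot.read_camera(c);u=proj(c,[.50,.105,.04])[0].astype(int)
    o.append(im[u[1]-45:u[1]+45,u[0]-55:u[0]+55])
cv2.imwrite("pics/v7.png",cv2.resize(np.hstack(o),None,fx=3.6,fy=3.6,interpolation=cv2.INTER_CUBIC))
E
```

```text
t: 16.42
eef_pos: [0.5083, 0.106, 0.2189]
tool_rot: [0.0, 0.997, 0.078, -0.0]
contact_force: [0.8, 0.1, -2.7]
gripper_width: 0.105
grasp_force: 46.2
t 16.42 grip jig [6.2 0.4] z 63.9 yaw rel 0.04 downerr [-0.0003 -0.0002] F [ 0.8  0.1 -2.7] tq [-0.   -0.05 -0.01] q7 -0.89 jaw 0.105 gf 46.2
16.4167 [0.5083 0.106  0.2189] yaw x 8.9955834650676 q7 -0.8862135017067698 down err [-0.0003 -0.0002]
n 2370 2132 tilt 9.74 top plane dist below grip 25.92 inlier x range 16.0 65.8
n 4781 s max [71.  71.2]
y edges [-17.4  18.4]
```

View pics/v7.png

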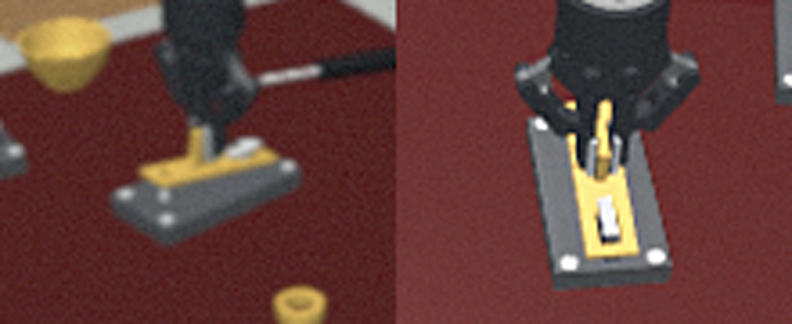

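The head, crop px (610,218), shows in the eye with the bar under it, and the tail is slightly raised. Next I swing the tail down over the pin.

```bash
python3 -m pendant '[[0.005,-0.001,0,0.001,0],[0.005,-0.001,0,0.0015,0],[0.005,-0.0013,0,0.002,0],[0.005,-0.0011,0,0.002,0],[0.005,-0.0009,0,0.002,0],[0.005,0,0,0,0]]' 20; python3 rel.py; python3 look.py b8; python3 tilt.py b8 lvl
```

```text
t: 17.07
eef_pos: [0.503, 0.105, 0.2107]
tool_rot: [-0.0, 0.997, 0.078, 0.0]
contact_force: [-1.7, 0.1, 4.2]
gripper_width: 0.105
grasp_force: 47.3
t 17.07 grip jig [1.  0.4] z 55.7 yaw rel 0.01 downerr [0.0007 0.0006] F [-1.7  0.1  4.2] tq [ 0.15 -0.11  0.02] q7 -0.87 jaw 0.105 gf 47.3
17.0667 [0.503  0.105  0.2107] yaw x 8.965819724419807 q7 -0.8707029992938923 down err [0.0007 0.0006]
n 2458 2336 tilt 4.16 top plane dist below grip 25.6 inlier x range 16.0 67.7
```

```bash
python3 -m pendant '[[0.005,-0.0006,0,0.0015,0],[0.005,-0.0005,0,0.0015,0],[0.005,-0.0005,0,0.0015,0],[0.005,0,0,0.0008,0],[0.005,0,0,0,0],[0.005,0,0,0,0]]' 20; python3 rel.py; python3 look.py b9; python3 tilt.py b9 lvl
```

```text
t: 17.62
eef_pos: [0.5009, 0.1047, 0.2055]
tool_rot: [-0.0, 0.997, 0.078, -0.001]
contact_force: [-5.0, 0.4, 8.9]
gripper_width: 0.11
grasp_force: 48.3
t 17.62 grip jig [-1.4  0.4] z 50.5 yaw rel 0.01 downerr [-0.0013  0.0008] F [-5.   0.4  8.9] tq [0.13 0.55 0.1 ] q7 -0.86 jaw 0.11 gf 48.3
17.6167 [0.5009 0.1047 0.2055] yaw x 8.968274452493825 q7 -0.8622500787353782 down err [-0.0013  0.0008]
n 2528 2385 tilt -0.14 top plane dist below grip 25.4 inlier x range 16.1 68.0
```

```bash
python3 -m pendant '[[0.02,0,0,0,0],[0.04,0,0,0,0],[0.05,0,0,0,0],[0.05,0,0,0,0],[0.05,0,0,-0.01,0],[0.05,0,0,-0.03,0],[0.05,0,0,-0.03,0],[0.05,0,0,-0.03,0],[0.05,0,0,-0.02,0],[0.05,0,0,0,0],[0.05,0,0,0,0]]'; python3 look.py c1 bracket other_bracket
python3 - <<'E'
from dep import *
P,u,v=cloud("c1");a=np.radians(8.96);M=np.array([[np.cos(a),-np.sin(a)],[np.sin(a),np.cos(a)]]);r=(P[:,:2]-[.50215,.1046])@M*1000;z=P[:,2]*1000
k=(z>22.8)&(z<27.5)&(abs(r[:,0])<85)&(abs(r[:,1])<25)
print(cv2.minAreaRect(r[k].astype(np.float32)))
A=np.c_[r[k],np.ones(k.sum())];print("plane z",np.linalg.lstsq(A,z[k],rcond=None)[0])
L=(z>56)&(z<64)&(abs(r[:,0])<30)&(abs(r[:,1])<10);print("lug",r[L].mean(0),z[L].mean())
a=cv2.imread('pics/c1.png');cv2.imwrite('pics/c1v.png',cv2.resize(a,(700,525)))
E
```

```text
t: 18.58
eef_pos: [0.5016, 0.105, 0.3263]
tool_rot: [-0.001, 0.997, 0.079, 0.001]
contact_force: [-0.2, -0.3, 0.7]
gripper_width: 0.589
grasp_force: 0.0
18.5833 [0.5016 0.105  0.3263] yaw x 9.00582426336715 q7 -1.0240086170184932 down err [0.002  0.0012]
bracket [256.5 179.7] 0.61 [0.5004 0.1059 0.    ]
((3.7562484741210938, 0.12338447570800781), (133.24874877929688, 36.0898323059082), 0.02710772678256035)
plane z [5.20769667e-04 5.76003286e-04 2.50713257e+01]
lug [-3.42293374  0.06141502] 59.74127315478697
```

View pics/c1v.png

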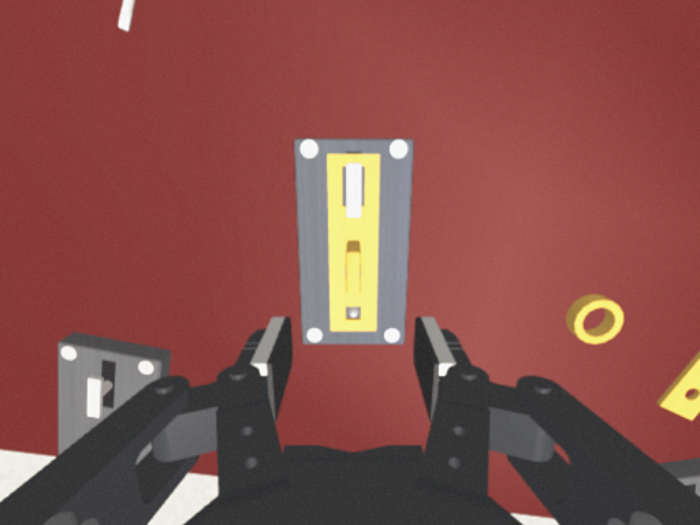

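The bracket lies level on the jig: its centre is at jig x = 3.8 mm (target 3.5) and its top is at 25.1 mm. The T-head covers the eye at px (353,190), the pin is up through the tail hole at px (353,313), and the gripper is clear.

```bash
python3 -c "
from station import bot
print(bot.hand_in())"
```

```text
the job is handed in; nothing more can be done
None
```

The bracket with the oblong eye is loaded on the farthest jig, flat and level with its eye under the T-head and the pin up through its tail hole; I released it, moved the robot clear, and handed the job in at about 18.6 s.

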